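Put the seasonings and the washing-up bottles back where they belong

ROBOT

A 6-joint arm with a two-finger parallel gripper is mounted at the origin on a cart in front of the work surface, level with it; the furniture and walls round the work are solid. World frame = base frame: x ahead of the robot, y to its left, z up, the work surface at z = 0. Lengths are in m, angles in rad, forces in N, time in s.
With the tool pointing down it reaches from about 0.275 to 0.875 m from the base axis. Payload 12.5 kg.
Tool frame: the origin (TCP) lies on the centre line of the jaws, within the pads' length; the fingertips stand 25 mm ahead of it and the grasp point (between the pads) lies 6 mm ahead of it; z points along the fingers, y is the line along which they close (so a half turn about z gives the same grasp; the last joint's range is limited). The gripper opens to 85 mm and grips with 20 to 120 N. Pads are 22 mm wide; open, the fingers measure 114 mm over their backs; the gripper's body (76 mm by 85 mm) begins 54 mm behind the grasp point. The pads swing forward as they close: fully open they stand 13 mm farther back than shut.
Start: joints at [1.225, 0.351, 1.652, -0, 1.139, -0.085], TCP at [0.142, 0.531, 0.256] pointing down, gripper open.
Joint ranges: [-2.75, 2.75], [-0.79, 2.1], [0.01, 2.65], [-1.57, 4.71], [0.07, 3.14], [-2.87, 2.87]. Speed limits (rad/s): [2.22, 2.22, 2.79, 3.14, 3.14, 3.14].

INTERFACE

Orientations are given as a rotation vector (axis times angle).
In Python, from workcell import robot gives the robot as it stands.
- The arm moves only by the tool drive_tool, never from a script. Its argument "plan" is a list of rows, each an object with "translation": the shift along the tool's x, y, z in mm, a list of three; "rotation": the turn, a rotation vector about the tool's x, y, z in rad, a list of three; "hand": the finger opening in mm, from 0 to 85.4. A call has exactly 8 rows; each row shifts and turns the commanded pose from where the row before left it, along the tool's axes as they then stand; what a row does not reach is not made up. A row lasts 1/8 s, in which the tool goes at most 62.5 mm and 10.7 degrees, less where a joint would pass 70% of its speed; a pose out of reach is approached as far as the arm can. A call is refused whole if a number of a shift passes 62.5 or a number of a turn 0.188, either way. A call with a gripper value outside its range is refused whole. The fingers move at their own pace and stop on an object; "newtons" is the grip in N (left out, the last holds). Time passes only in rows, so rows that do not move let the fingers close, or fill a call up. It gives the time, the measured TCP pose, the force, the opening and the grip force at its end, in the units of the state.
- robot.get_state(): the state, without advancing time (a new reading comes with each control period).
- robot.read_camera(name): name is "scene" or "top" or "wrist"; returns the picture (400x640x3 uint8, red, green, blue); there is no depth.
- robot.camera_info(name): a dict with "mtx" (3x3 intrinsics, pixels), "origin" and "attitude" of the camera in the world. Camera axes: x right, y down, z forward; pixel columns grow to the right and rows downward; lengths in m; the calibration is good to about 2 mm. The wrist camera is an equidistant fisheye: a pixel r from the principal point sees the ray r / f radians off the axis. A picture is of the moment at which its call begins: read the wrist's pose just before it. camera_info takes no time and is no camera call; for the wrist camera it gives the pose at the moment of the call.
- robot.job_done(): hands the job in; it is judged then, once.
The state is a dict: "clock": time; "joint_positions": joint angles; "qd": joint speeds; "tau": joint torques, N m; "tool_pos": TCP position; "eef_rot": TCP orientation; "ft_force": force on the tool from outside, world axes, zero at the start; "moment": the same for the moment, N m; "grip_width": finger opening in m; "grip_force": force on a finger pad.
Only numpy, scipy, OpenCV 4.12 (cv2) and the standard library are available. Lean on these libraries where they do the work, as an engineer would, in place of code of your own. Each camera call takes 0.05 s, during which the arm holds its last target. There are 200 camera calls.

TASK

The worktop has just been wiped and everything was left standing in a mixed row. Put the seasonings back in the wooden rack, the pepper mill in its wide well and one spice jar in each of the two narrow wells, and put the two soap bottles back in the white sink caddy, one in each of its two large bays beside the brush. Everything must end standing upright right down on the floor of its place; do not knock anything over, and leave the mug and the tin where they are.

Things in the scene. Friction and masses are not known exactly. Their poses are not given: they have to be found in the camera images.
- jar_red: Small round glass spice jar with a red lid, diameter 45, height 106 mm (lid from 85 mm up), about 0.11 kg, standing upright. Origin at the centre of its underside, z up along its axis.
- jar_dark: Small round glass spice jar with a dark brown lid, diameter 44, height 105 mm (lid from 85 mm up), about 0.11 kg, standing upright. Origin at the centre of its underside, z up along its axis. Interchangeable with the other jar.
- mill: Turned dark wooden pepper mill, round, largest diameter 58, height 170 mm: the body reaches 122 mm up, then comes a round head, 49 mm across at its widest about 137 mm up (a good place to grip it from above), and a small steel nut on top. About 0.18 kg, standing upright; the head does not turn. Origin at the centre of its underside, z up along its axis.
- pump_soap: Hand soap bottle, pale and translucent with a white pump head, oval: 45 mm thick along its own x, 61 mm wide along its own y (y from -34 to +27), bottle body 110 mm, with the pump 143 mm high; the spout points along +y. The collar and pump above the body are about 30 mm wide, centred at y = -3 mm; gripped there, 125 mm up, it can be lifted from above. About 0.21 kg. Origin on its underside, z up.
- dish_soap: Washing-up liquid bottle, dark teal with a red cap, oval: 41 mm thick along its own x, 57 mm wide along its own y, shoulders up to 158 mm, then a cap 27 mm wide tapering to 190 mm, by which it can be lifted from above (grip it about 172 mm up). About 0.42 kg. Origin at the centre of its underside, z up.
- rack: Wooden seasoning rack, fixed, 98 mm along its x, 292 mm along its y, end boards 62 mm high. Origin: centre of its underside, z up. Three round wells in a row along y (x = 0): two narrow ones, diameter 56 mm, at y = -90 mm and y = 0, and a wide one, diameter 72 mm, at y = +90 mm. They pass through a deck whose top is 48 mm up; things stand on the floor below it, 12 mm above the worktop.
- caddy: White plastic sink caddy, fixed, 66 mm along its x, 228 mm along its y, walls 58 mm high, partitions 45 mm. Origin: centre of its underside, z up. Two large bottle bays, 58 mm along x and 86 mm along y inside, centred at x = 0, y = -67 mm and y = +23 mm; floor 11 mm up. A bottle's wide side must lie along the caddy's y. A brush stands fixed in the small bay at y = +90 mm, 145 mm high.
- mug: White mug with a diamond pattern, 86 mm across, 101 mm high, standing among the things; its handle points to the robot. Origin on its underside. To be left alone.
- tin: Red food tin, diameter 75, height 110 mm, standing at the robot's right. Origin at the centre of its underside. To be left alone.
Things that resemble listed ones, but are neither listed nor needed, are in the scene too. What is shaped like the pump_soap but green or pink is not meant.

How it is judged:
By the outcome, as a careful person would: the job done as asked, in the order asked, and still so for the second after the job is handed in, with the robot touching nothing.
It also fails if it takes over 144 s, if anything falls off the work surface, if the arm or the gripper's body presses on something with over 40 N, if the wrist force passes 120 N, or if a joint passes its speed limit or range.

## Working session

There is one attempt and no reset: what is moved stays moved. The work goes in short steps, Python scripts to look and compute and a tool call to move; the robot and the scene stay as the last step left them, time stands still between calls to the robot, and variables do not carry over. Pictures are saved under pics/ and viewed, at most 14 in all, crops included, and the job is handed in when it is done.

Besides the shell and the picture viewer there is one more tool, called as name(argument=value, ...), one argument or row to a line, values as JSON. drive_tool: Moves the arm, as the interface text tells. Its arguments: {"type":"object","properties":{"plan":{"type":"array","items":{"type":"object","properties":{"translation":{"type":"array","items":{"type":"number"}},"rotation":{"type":"array","items":{"type":"number"}},"hand":{"type":"number"}}}},"newtons":{"type":"number"}},"required":["plan"]}

```bash
mkdir -p pics; ls; python3 - <<'E'
from workcell import robot
import cv2
for n in("scene","top"):
    im=robot.read_camera(n); cv2.imwrite(f"pics/{n}0.png",im[:,:,::-1])
    print(n,robot.camera_info(n))
s=robot.get_state();print(s)
E
```

```text
pics
scene {'mtx': array([[502.65712133,   0.        , 311.77551897],
       [  0.        , 502.65712133, 196.61365573],
       [  0.        ,   0.        ,   1.        ]]), 'origin': array([-0.48298174, -0.55258978,  0.97321207]), 'attitude': array([-1.97235722,  1.22188535, -0.59443251])}
top {'mtx': array([[372.55221709,   0.        , 323.5339021 ],
       [  0.        , 372.55221709, 197.3222944 ],
       [  0.        ,   0.        ,   1.        ]]), 'origin': array([ 0.39329779, -0.04340024,  1.06143354]), 'attitude': array([-2.18391568,  2.13618838, -0.12004375])}
{'clock': 0.1, 'joint_positions': array([ 1.22539273e+00,  3.51150087e-01,  1.65236169e+00,  2.00405546e-05,
        1.13907200e+00, -8.45950415e-02]), 'qd': array([ 0.00035693, -0.00109277, -0.00036085,  0.00221051,  0.00026213,
        0.00046237]), 'tau': array([ 1.68800496e-03, -5.06829786e+01, -2.91872925e+01, -1.67382166e-05,
        2.75105194e-03, -1.13720095e-06]), 'tool_pos': array([0.14170216, 0.53115753, 0.2558293 ]), 'eef_rot': array([-4.08500212e-01, -3.11468930e+00,  1.51481065e-03]), 'ft_force': array([0.58185516, 0.45954455, 0.51281144]), 'moment': array([ 0.00285244, -0.04042697, -0.01470559]), 'grip_force': 0.0, 'grip_width': 0.0854912282559416}
```

View pics/scene0.png

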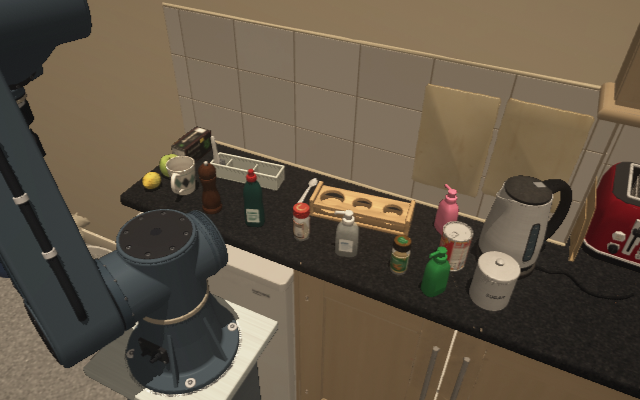

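View pics/top0.png

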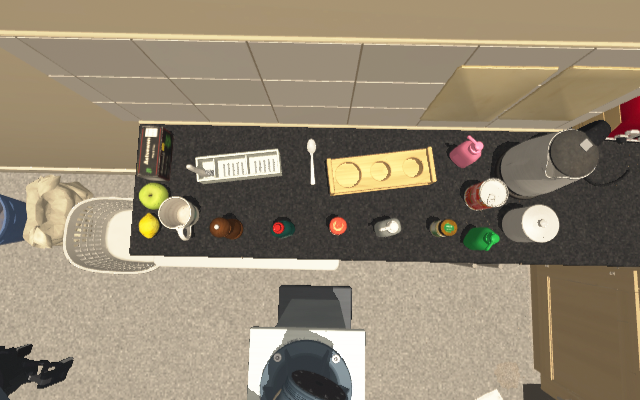

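```bash
python3 - <<'E'
import cv2,numpy as np
t=cv2.imread("pics/top0.png");s=cv2.imread("pics/scene0.png")
a=cv2.resize(t[130:260,190:510],(800,325),interpolation=cv2.INTER_CUBIC)
b=cv2.resize(s[145:285,180:500],None,fx=2.5,fy=1.96,interpolation=cv2.INTER_CUBIC)[:274]
cv2.imwrite("pics/crop0.png",np.vstack([a,b]))
E
```

```text
(no output)
```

View pics/crop0.png

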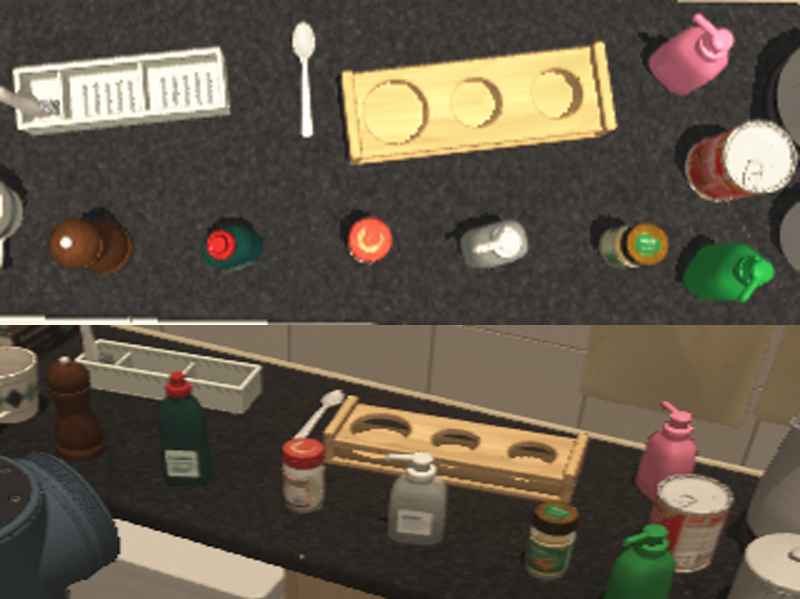

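```bash
cat > h.py <<'E'
import cv2,numpy as np
from scipy.spatial.transform import Rotation as R
from workcell import robot
def ray(n,uv,info=None):
    c=info or robot.camera_info(n);K=np.array(c["mtx"])
    x=(uv[0]-K[0,2])/K[0,0];y=(uv[1]-K[1,2])/K[1,1]
    if n=="wrist":
        r=np.hypot(x,y);d=np.array([np.sin(r)*x/max(r,1e-9),np.sin(r)*y/max(r,1e-9),np.cos(r)])
    else: d=np.array([x,y,1.])
    return np.array(c["origin"]),R.from_rotvec(c["attitude"]).apply(d)
def hit(n,uv,z,info=None):
    o,d=ray(n,uv,info);return (o+d*(z-o[2])/d[2])[:2]
def go(x,y,z,yaw):
    "remaining tool-axes shift in mm and turn about tool z to world TCP x,y,z and yaw (deg) of tool y"
    s=robot.get_state();r=R.from_rotvec(s["eef_rot"]);m=r.as_matrix()
    now=np.arctan2(m[1,1],m[0,1]);t=np.radians(yaw)
    D=np.column_stack([[-np.sin(t)*-1*-1*-1,0,0],[0,0,0],[0,0,0]])
    yv=np.array([np.cos(t),np.sin(t),0]);zv=np.array([0,0,-1.]);M=np.column_stack([np.cross(yv,zv),yv,zv])
    print("pos",s["tool_pos"].round(4),"yaw",np.degrees(now).round(1),"shift",(m.T@(np.array([x,y,z])-s["tool_pos"])*1e3).round(1),
      "rot",(r.inv()*R.from_matrix(M)).as_rotvec().round(3),"t",round(s["clock"],2))
E
sed -i '/D=np.column/d' h.py
python3 - <<'E'
from h import *
t=cv2.imread("pics/top0.png");H=cv2.cvtColor(t,cv2.COLOR_BGR2HSV)
def blob(name,x0,y0,x1,y1,lo,hi,z):
    m=cv2.inRange(H[y0:y1,x0:x1],lo,hi)
    n,l,st,c=cv2.connectedComponentsWithStats(m)
    i=1+np.argmax(st[1:,4]);u=c[i]+[x0,y0]
    p=np.argwhere(l==i)[:,::-1].astype(np.float32);r=cv2.minAreaRect(p)
    print(name,u.round(1),st[i,4],"bbox",(st[i,:4]+[x0,y0,0,0]),"rect",np.round(r[1],1),round(r[2],1),"xy",hit("top",u,z).round(4))
    return u
blob("mill all",205,212,246,245,(0,90,40),(20,255,255),.137)
blob("nut",205,212,230,240,(0,0,150),(180,90,255),.168)
blob("dishcap",265,215,300,245,(0,150,100),(8,255,255),.18)
blob("dishteal",265,215,300,245,(75,100,20),(100,255,255),.15)
blob("redlid",325,212,352,240,(0,120,120),(15,255,255),.106)
blob("pump",372,214,405,240,(0,0,90),(180,80,255),.11)
blob("pumphead",372,214,405,240,(0,0,200),(180,60,255),.14)
blob("darklid",438,215,462,240,(5,100,60),(80,255,255),.105)
blob("rack",320,140,440,200,(10,60,100),(30,255,255),.05)
blob("caddy",190,145,284,186,(0,0,90),(180,80,255),.058)
for n,z,uv in [("wide",.048,(395,112)),("n1",.048,(476,102)),("n2",.048,(557,93))]: print(n,hit("top",(uv[0]/2.5+190,uv[1]/2.5+130),z))
for uv in [(14,68),(222,48),(229,112),(20,131)]: print("cad",hit("top",(uv[0]/2.5+190,uv[1]/2.5+130),.058))
E
```

```text
mill all [226.2 227.9] 581 bbox [209 217  34  23] rect [33.5 20.6] 8.1 xy [0.4186 0.2008]
nut [216.1 226.6] 19 bbox [214 224   5   6] rect [4.2 3.5] 45.0 xy [0.4204 0.217 ]
dishcap [278.  227.5] 107 bbox [273 222  11  12] rect [11. 10.] 90.0 xy [0.4211 0.0673]
dishteal [285.4 229.2] 175 bbox [271 221  24  16] rect [15. 23.] 90.0 xy [0.4183 0.0527]
redlid [337.7 225.3] 229 bbox [329 217  18  18] rect [17. 17.] 45.0 xy [ 0.4325 -0.0762]
pump [387.7 227.5] 394 bbox [375 218  27  19] rect [16.6 26. ] 72.9 xy [ 0.4295 -0.2034]
pumphead [391.2 227.2] 127 bbox [380 221  19  12] rect [10.9 18.1] 57.5 xy [ 0.4294 -0.207 ]
darklid [448.5 227.1] 225 bbox [440 219  18  17] rect [16. 17.] 90.0 xy [ 0.4342 -0.3596]
rack [380.9 171.1] 3975 bbox [326 146 111  50] rect [ 38.1 107.5] 83.2 xy [ 0.5863 -0.1943]
caddy [237.3 165.9] 2449 bbox [190 148  92  37] rect [28.6 91. ] 84.0 xy [0.5906 0.2002]
wide [ 0.57440051 -0.10398604]
n1 [ 0.58753618 -0.19320534]
n2 [ 0.59957488 -0.28259789]
cad [0.61253419 0.31599566]
cad [0.63992089 0.08812162]
cad [0.56866862 0.07789674]
cad [0.5427118 0.3051224]
```

```bash
python3 -c "
from h import *
go(.4204,.217,.30,8)"
```

```text
pos [0.1417 0.5312 0.2558] yaw 75.1 shift [-350.3 -231.7  -44. ] rot [-1.00e-03  0.00e+00  1.17e+00] t 0.1
```

drive_tool(
  plan=[
    {"translation": [-43.8,-29,-6],"rotation": [0,0,0],"hand": 85},
    {"translation": [-43.8,-29,-6],"rotation": [0,0,0],"hand": 85},
    {"translation": [-43.8,-29,-6],"rotation": [0,0,0],"hand": 85},
    {"translation": [-43.8,-29,-6],"rotation": [0,0,0],"hand": 85},
    {"translation": [-43.8,-29,-5],"rotation": [0,0,0],"hand": 85},
    {"translation": [-43.8,-29,-5],"rotation": [0,0,0],"hand": 85},
    {"translation": [-43.8,-29,-5],"rotation": [0,0,0],"hand": 85},
    {"translation": [-43.8,-29,-5],"rotation": [0,0,0],"hand": 85},
  ],
)

```text
clock: 1.1
tool_pos: [0.4214, 0.2154, 0.3004]
eef_rot: [-0.409, -3.115, 0.0]
ft_force: [0.7, 1.2, 0.3]
grip_width: 0.0855
grip_force: 0.0
```

drive_tool(
  plan=[
    {"translation": [0,0,0],"rotation": [0,0,0.167],"hand": 85},
    {"translation": [0,0,0],"rotation": [0,0,0.167],"hand": 85},
    {"translation": [0,0,0],"rotation": [0,0,0.167],"hand": 85},
    {"translation": [0,0,0],"rotation": [0,0,0.167],"hand": 85},
    {"translation": [0,0,0],"rotation": [0,0,0.167],"hand": 85},
    {"translation": [0,0,0],"rotation": [0,0,0.167],"hand": 85},
    {"translation": [0,0,0],"rotation": [0,0,0.167],"hand": 85},
    {"translation": [0,0,0],"rotation": [0,0,0],"hand": 85},
  ],
)

```text
clock: 2.1
tool_pos: [0.4204, 0.2168, 0.3001]
eef_rot: [-2.058, -2.373, 0.001]
ft_force: [-0.2, -0.4, -0.3]
grip_width: 0.0848
grip_force: 0.0
```

```bash
python3 -c "
from h import *
go(.4204,.217,.14,8)
c=robot.camera_info('wrist');print(c)
im=robot.read_camera('wrist');cv2.imwrite('pics/w1.png',im[:,:,::-1])"
```

```text
pos [0.4204 0.2168 0.3001] yaw 8.1 shift [2.000e-01 1.000e-01 1.601e+02] rot [-0.     0.     0.002] t 2.1
{'mtx': array([[309.70691629,   0.        , 322.43581243],
       [  0.        , 309.70691629, 200.03038026],
       [  0.        ,   0.        ,   1.        ]]), 'origin': array([0.40895591, 0.29915293, 0.41810306]), 'attitude': array([2.8107724 , 0.19841688, 0.03222179])}
```

View pics/w1.png

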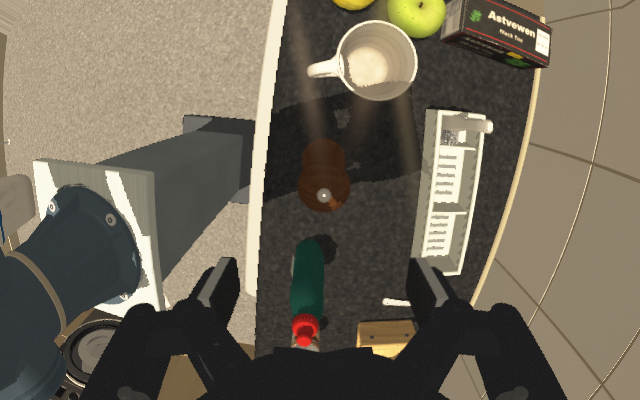

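```bash
python3 -c "
from h import *
for n,uv,z in [('nut',(324,196),.168),('dishcap',(305,327),.19),('cadBL',(413,270),.058),('cadBR',(460,274),.058),('cadTR',(489,118),.058),('cadTL',(427,109),.058)]: print(n,hit('wrist',uv,z).round(4))"
```

```text
nut [0.4216 0.2196]
dishcap [0.4215 0.0927]
cadBL [0.566  0.0953]
cadBR [0.6429 0.0945]
cadTR [0.6196 0.3182]
cadTL [0.5328 0.3101]
```

drive_tool(
  plan=[
    {"translation": [1.5,1,32],"rotation": [0,0,0],"hand": 85},
    {"translation": [0,0,32],"rotation": [0,0,0],"hand": 85},
    {"translation": [0,0,32],"rotation": [0,0,0],"hand": 85},
    {"translation": [0,0,32],"rotation": [0,0,0],"hand": 85},
    {"translation": [0,0,32],"rotation": [0,0,0],"hand": 85},
    {"translation": [0,0,0],"rotation": [0,0,0],"hand": 85},
    {"translation": [0,0,0],"rotation": [0,0,0],"hand": 40},
    {"translation": [0,0,0],"rotation": [0,0,0],"hand": 40},
  ],
  newtons=35,
)

```text
clock: 3.15
tool_pos: [0.4219, 0.2188, 0.1416]
eef_rot: [2.058, 2.372, 0.003]
ft_force: [1.0, -0.2, -1.2]
grip_width: 0.0509
grip_force: 0.0
```

drive_tool(
  plan=[
    {"translation": [0,0,0],"rotation": [0,0,0],"hand": 40},
    {"translation": [0,0,0],"rotation": [0,0,0],"hand": 40},
    {"translation": [0,0,0],"rotation": [0,0,0],"hand": 40},
    {"translation": [0,0,0],"rotation": [0,0,0],"hand": 40},
    {"translation": [0,0,-3],"rotation": [0,0,0],"hand": 40},
    {"translation": [0,0,-5],"rotation": [0,0,0],"hand": 40},
    {"translation": [0,0,-10],"rotation": [0,0,0],"hand": 40},
    {"translation": [0,0,-2],"rotation": [0,0,0],"hand": 40},
  ],
)

```text
clock: 4.15
tool_pos: [0.4216, 0.2187, 0.1612]
eef_rot: [2.059, 2.372, 0.002]
ft_force: [0.2, -0.4, -2.5]
grip_width: 0.0466
grip_force: 36.2
```

drive_tool(
  plan=[
    {"translation": [0,0,-15],"rotation": [0,0,0],"hand": 40},
    {"translation": [0,0,-30],"rotation": [0,0,0],"hand": 40},
    {"translation": [0,0,-35],"rotation": [0,0,0],"hand": 40},
    {"translation": [0,0,-35],"rotation": [0,0,0],"hand": 40},
    {"translation": [0,0,-30],"rotation": [0,0,0],"hand": 40},
    {"translation": [0,0,-20],"rotation": [0,0,0],"hand": 40},
    {"translation": [0,0,-15],"rotation": [0,0,0],"hand": 40},
    {"translation": [0,0,0],"rotation": [0,0,0],"hand": 40},
  ],
)

```text
clock: 5.15
tool_pos: [0.4214, 0.2186, 0.3412]
eef_rot: [2.059, 2.372, 0.002]
ft_force: [-0.9, -0.8, -2.1]
grip_width: 0.0469
grip_force: 36.5
```

```bash
python3 -c "
from h import *
go(.5744,-.104,.30,8)"
```

```text
pos [0.4214 0.2186 0.3412] yaw 8.1 shift [-340.9  106.    41.2] rot [ 0.002 -0.     0.001] t 5.15
```

drive_tool(
  plan=[
    {"translation": [-25,8,0],"rotation": [0,0,0],"hand": 40},
    {"translation": [-45,14,0],"rotation": [0,0,0],"hand": 40},
    {"translation": [-55,18,0],"rotation": [0,0,0],"hand": 40},
    {"translation": [-60,18,0],"rotation": [0,0,0],"hand": 40},
    {"translation": [-60,18,0],"rotation": [0,0,0],"hand": 40},
    {"translation": [-50,15,10],"rotation": [0,0,0],"hand": 40},
    {"translation": [-30,10,15],"rotation": [0,0,0],"hand": 40},
    {"translation": [-15,5,15],"rotation": [0,0,0],"hand": 40},
  ],
)

```text
clock: 6.15
tool_pos: [0.5739, -0.1042, 0.2985]
eef_rot: [-2.06, -2.37, 0.001]
ft_force: [0.5, 0.4, -0.8]
grip_width: 0.0466
grip_force: 36.5
```

```bash
python3 -c "
from h import *
go(.5744,-.104,.30,8)
im=robot.read_camera('wrist');cv2.imwrite('pics/w2.png',im[:,:,::-1])
im=robot.read_camera('top')[120:270,200:460];cv2.imwrite('pics/t2.png',im[:,:,::-1])"
```

```text
pos [ 0.5739 -0.1042  0.2985] yaw 8.0 shift [ 0.1  0.5 -1.5] rot [-0.002 -0.001 -0.   ] t 6.15
```

View pics/w2.png

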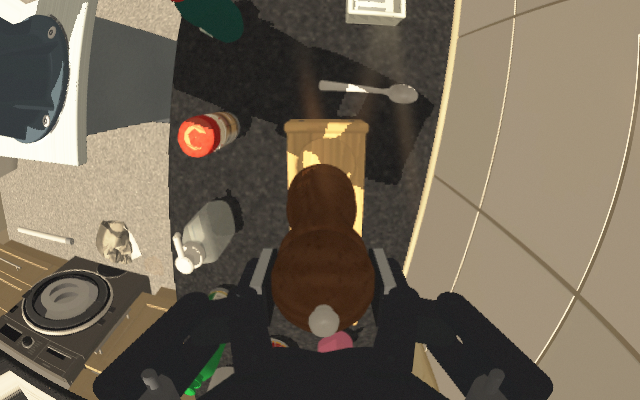

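```bash
python3 -c "
from h import *
a=hit('wrist',(285,122),.062);b=hit('wrist',(369,122),.062);print(a,b,np.hypot(*(a-b)))
d=(b-a)/np.hypot(*(b-a));yv=np.array([-d[1],d[0]]);print('yaw',np.degrees(np.arctan2(d[1],d[0])),'well',(a+b)/2-yv*.056, 'jar',hit('wrist',(196,136),.106))"
```

```text
[ 0.5223939  -0.05164881] [ 0.61719808 -0.03813789] 0.09576208336408477
yaw 8.110833463141265 well [ 0.57769694 -0.10033318] jar [ 0.43332719 -0.07183135]
```

drive_tool(
  plan=[
    {"translation": [2.3,2.5,0],"rotation": [0,0,0],"hand": 40},
    {"translation": [0,0,20],"rotation": [0,0,0],"hand": 40},
    {"translation": [0,0,30],"rotation": [0,0,0],"hand": 40},
    {"translation": [0,0,30],"rotation": [0,0,0],"hand": 40},
    {"translation": [0,0,25],"rotation": [0,0,0],"hand": 40},
    {"translation": [0,0,20],"rotation": [0,0,0],"hand": 40},
    {"translation": [0,0,12],"rotation": [0,0,0],"hand": 40},
    {"translation": [0,0,5],"rotation": [0,0,0],"hand": 40},
  ],
)

```text
clock: 7.25
tool_pos: [0.5762, -0.0997, 0.1585]
eef_rot: [2.058, 2.373, 0.0]
ft_force: [-0.4, -0.8, -2.6]
grip_width: 0.0465
grip_force: 36.6
```

drive_tool(
  plan=[
    {"translation": [0,0,2],"rotation": [0,0,0],"hand": 40},
    {"translation": [0,0,1],"rotation": [0,0,0],"hand": 40},
    {"translation": [0,0,0],"rotation": [0,0,0],"hand": 40},
    {"translation": [0,0,0],"rotation": [0,0,0],"hand": 40},
    {"translation": [0,0,0],"rotation": [0,0,0],"hand": 40},
    {"translation": [0,0,0],"rotation": [0,0,0],"hand": 40},
    {"translation": [0,0,0],"rotation": [0,0,0],"hand": 40},
    {"translation": [0,0,0],"rotation": [0,0,0],"hand": 40},
  ],
)

```text
clock: 8.25
tool_pos: [0.5761, -0.1003, 0.1553]
eef_rot: [2.059, 2.372, -0.0]
ft_force: [0.4, -0.5, -1.3]
grip_width: 0.0468
grip_force: 36.6
```

drive_tool(
  plan=[
    {"translation": [0,0,1],"rotation": [0,0,0],"hand": 40},
    {"translation": [0,0,1],"rotation": [0,0,0],"hand": 40},
    {"translation": [0,0,0.5],"rotation": [0,0,0],"hand": 40},
    {"translation": [0,0,0],"rotation": [0,0,0],"hand": 40},
    {"translation": [0,0,0],"rotation": [0,0,0],"hand": 40},
    {"translation": [0,0,0],"rotation": [0,0,0],"hand": 40},
    {"translation": [0,0,0],"rotation": [0,0,0],"hand": 40},
    {"translation": [0,0,0],"rotation": [0,0,0],"hand": 40},
  ],
)

```text
clock: 9.25
tool_pos: [0.5763, -0.1006, 0.1539]
eef_rot: [2.059, 2.372, 0.0]
ft_force: [-3.5, -0.7, 9.6]
grip_width: 0.0468
grip_force: 37.5
```

drive_tool(
  plan=[
    {"translation": [0,0,0],"rotation": [0,0,0],"hand": 85},
    {"translation": [0,0,0],"rotation": [0,0,0],"hand": 85},
    {"translation": [0,0,0],"rotation": [0,0,0],"hand": 85},
    {"translation": [0,0,0],"rotation": [0,0,0],"hand": 85},
    {"translation": [0,0,-10],"rotation": [0,0,0],"hand": 85},
    {"translation": [0,0,-25],"rotation": [0,0,0],"hand": 85},
    {"translation": [0,0,-50],"rotation": [0,0,0],"hand": 85},
    {"translation": [0,0,-50],"rotation": [0,0,0],"hand": 85},
  ],
)

```text
clock: 10.25
tool_pos: [0.5759, -0.1003, 0.2899]
eef_rot: [2.059, 2.372, 0.0]
ft_force: [0.5, -0.1, -0.3]
grip_width: 0.0846
grip_force: 0.0
```

```bash
python3 -c "
from h import *
go(.4335,-.0745,.26,8)"
```

```text
pos [ 0.5759 -0.1003  0.2899] yaw 8.1 shift [  45.5 -137.3   29.9] rot [0.    0.    0.001] t 10.25
```

drive_tool(
  plan=[
    {"translation": [10,-30,0],"rotation": [0,0,0],"hand": 85},
    {"translation": [12,-37,10],"rotation": [0,0,0],"hand": 85},
    {"translation": [12,-37,10],"rotation": [0,0,0],"hand": 85},
    {"translation": [11.5,-33.3,10],"rotation": [0,0,0],"hand": 85},
    {"translation": [0,0,0],"rotation": [0,0,0],"hand": 85},
    {"translation": [0,0,0],"rotation": [0,0,0],"hand": 85},
    {"translation": [0,0,0],"rotation": [0,0,0],"hand": 85},
    {"translation": [0,0,0],"rotation": [0,0,0],"hand": 85},
  ],
)

```text
clock: 11.25
tool_pos: [0.4342, -0.0747, 0.2579]
eef_rot: [2.059, 2.372, 0.0]
ft_force: [0.1, 0.3, -0.6]
grip_width: 0.085
grip_force: 0.0
```

```bash
python3 -c "
from h import *
go(.4335,-.0745,.098,8)
im=robot.read_camera('wrist')[:,:,::-1].copy();cv2.imwrite('pics/w3.png',im)
top=robot.read_camera('top')[:,:,::-1]
cv2.imwrite('pics/t3.png',cv2.resize(top[130:260,190:510],(800,325),interpolation=cv2.INTER_CUBIC))
H=cv2.cvtColor(im,cv2.COLOR_BGR2HSV);m=cv2.inRange(H,(0,120,100),(15,255,255))
n,l,st,c=cv2.connectedComponentsWithStats(m)
for i in range(1,n):
  if st[i,4]>150: print(c[i],st[i],hit('wrist',c[i],.106))
"
```

```text
pos [ 0.4342 -0.0747  0.2579] yaw 8.1 shift [  0.3  -0.7 159.9] rot [0.    0.    0.001] t 11.25
[334.81498195  13.18592058] [ 313    0   44   31 1108] [0.42232573 0.08577554]
[321.55298548 188.28348575] [ 298  161   48   54 1859] [ 0.43293673 -0.07109458]
[474.83243243 261.20432432] [456 245  42  36 925] [ 0.61067043 -0.12893081]
```

View pics/w3.png

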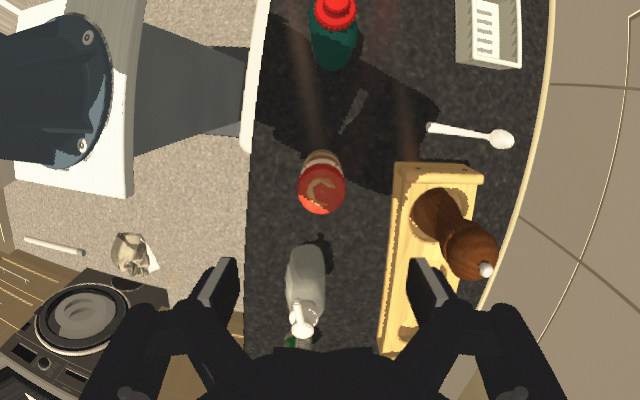

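drive_tool(
  plan=[
    {"translation": [1,-0.7,30],"rotation": [0,0,0],"hand": 85},
    {"translation": [0,0,40],"rotation": [0,0,0],"hand": 85},
    {"translation": [0,0,40],"rotation": [0,0,0],"hand": 85},
    {"translation": [0,0,30],"rotation": [0,0,0],"hand": 85},
    {"translation": [0,0,20],"rotation": [0,0,0],"hand": 85},
    {"translation": [0,0,0],"rotation": [0,0,0],"hand": 85},
    {"translation": [0,0,0],"rotation": [0,0,0],"hand": 38},
    {"translation": [0,0,0],"rotation": [0,0,0],"hand": 38},
  ],
)

```text
clock: 12.35
tool_pos: [0.4334, -0.0738, 0.0986]
eef_rot: [2.059, 2.371, 0.001]
ft_force: [0.1, -0.7, -0.2]
grip_width: 0.0514
grip_force: 0.0
```

drive_tool(
  plan=[
    {"translation": [0,0,0],"rotation": [0,0,0],"hand": 38},
    {"translation": [0,0,0],"rotation": [0,0,0],"hand": 38},
    {"translation": [0,0,0],"rotation": [0,0,0],"hand": 38},
    {"translation": [0,0,-5],"rotation": [0,0,0],"hand": 38},
    {"translation": [0,0,-25],"rotation": [0,0,0],"hand": 38},
    {"translation": [0,0,-45],"rotation": [0,0,0],"hand": 38},
    {"translation": [0,0,-45],"rotation": [0,0,0],"hand": 38},
    {"translation": [0,0,-20],"rotation": [0,0,0],"hand": 38},
  ],
)

```text
clock: 13.35
tool_pos: [0.4334, -0.0738, 0.2406]
eef_rot: [2.057, 2.37, 0.002]
ft_force: [-0.1, 0.7, -1.1]
grip_width: 0.0436
grip_force: 35.9
```

```bash
python3 -c "
from h import *
go(.5885,-.190,.24,8)"
```

```text
pos [ 0.4334 -0.0738  0.2406] yaw 8.1 shift [-136.9  137.2    1.3] rot [0.003 0.002 0.001] t 13.35
```

drive_tool(
  plan=[
    {"translation": [0,0,-30],"rotation": [0,0,0],"hand": 38},
    {"translation": [-10,10,-30],"rotation": [0,0,0],"hand": 38},
    {"translation": [-25,25,0],"rotation": [0,0,0],"hand": 38},
    {"translation": [-35,35,0],"rotation": [0,0,0],"hand": 38},
    {"translation": [-35,35,0],"rotation": [0,0,0],"hand": 38},
    {"translation": [-22,22,0],"rotation": [0,0,0],"hand": 38},
    {"translation": [-10.5,10.5,30],"rotation": [0,0,0],"hand": 38},
    {"translation": [0,0,30],"rotation": [0,0,0],"hand": 38},
  ],
)

```text
clock: 14.35
tool_pos: [0.5888, -0.1911, 0.2371]
eef_rot: [2.06, 2.372, 0.0]
ft_force: [-0.7, -0.1, -1.0]
grip_width: 0.0432
grip_force: 35.9
```

```bash
python3 -c "
from h import *
go(.589,-.191,.112,8)"
```

```text
pos [ 0.5888 -0.1911  0.2371] yaw 8.0 shift [1.000e-01 2.000e-01 1.251e+02] rot [0.    0.    0.001] t 14.35
```

drive_tool(
  plan=[
    {"translation": [0,0,20],"rotation": [0,0,0],"hand": 38},
    {"translation": [0,0,30],"rotation": [0,0,0],"hand": 38},
    {"translation": [0,0,20],"rotation": [0,0,0],"hand": 38},
    {"translation": [0,0,15],"rotation": [0,0,0],"hand": 38},
    {"translation": [0,0,15],"rotation": [0,0,0],"hand": 38},
    {"translation": [0,0,12],"rotation": [0,0,0],"hand": 38},
    {"translation": [0,0,8],"rotation": [0,0,0],"hand": 38},
    {"translation": [0,0,2],"rotation": [0,0,0],"hand": 38},
  ],
)

```text
clock: 15.35
tool_pos: [0.5883, -0.1905, 0.1154]
eef_rot: [-2.059, -2.372, 0.0]
ft_force: [-0.1, 1.0, -0.0]
grip_width: 0.0435
grip_force: 35.9
```

drive_tool(
  plan=[
    {"translation": [0,0,1],"rotation": [0,0,0],"hand": 38},
    {"translation": [0,0,1],"rotation": [0,0,0],"hand": 38},
    {"translation": [0,0,0.5],"rotation": [0,0,0],"hand": 38},
    {"translation": [0,0,0],"rotation": [0,0,0],"hand": 38},
    {"translation": [0,0,0],"rotation": [0,0,0],"hand": 38},
    {"translation": [0,0,0],"rotation": [0,0,0],"hand": 38},
    {"translation": [0,0,0],"rotation": [0,0,0],"hand": 38},
    {"translation": [0,0,0],"rotation": [0,0,0],"hand": 38},
  ],
)

```text
clock: 16.35
tool_pos: [0.5884, -0.1905, 0.1133]
eef_rot: [2.059, 2.372, 0.0]
ft_force: [-0.4, -0.2, -1.2]
grip_width: 0.0435
grip_force: 35.9
```

drive_tool(
  plan=[
    {"translation": [0,0,1],"rotation": [0,0,0],"hand": 38},
    {"translation": [0,0,1],"rotation": [0,0,0],"hand": 38},
    {"translation": [0,0,0.5],"rotation": [0,0,0],"hand": 38},
    {"translation": [0,0,0.5],"rotation": [0,0,0],"hand": 38},
    {"translation": [0,0,0],"rotation": [0,0,0],"hand": 38},
    {"translation": [0,0,0],"rotation": [0,0,0],"hand": 38},
    {"translation": [0,0,0],"rotation": [0,0,0],"hand": 38},
    {"translation": [0,0,0],"rotation": [0,0,0],"hand": 38},
  ],
)

```text
clock: 17.35
tool_pos: [0.5884, -0.1906, 0.1108]
eef_rot: [2.059, 2.372, -0.0]
ft_force: [-1.7, -0.4, 5.2]
grip_width: 0.044
grip_force: 36.5
```

drive_tool(
  plan=[
    {"translation": [0,0,0],"rotation": [0,0,0],"hand": 85},
    {"translation": [0,0,0],"rotation": [0,0,0],"hand": 85},
    {"translation": [0,0,0],"rotation": [0,0,0],"hand": 85},
    {"translation": [0,0,0],"rotation": [0,0,0],"hand": 85},
    {"translation": [0,0,-10],"rotation": [0,0,0],"hand": 85},
    {"translation": [0,0,-30],"rotation": [0,0,0],"hand": 85},
    {"translation": [0,0,-50],"rotation": [0,0,0],"hand": 85},
    {"translation": [0,0,-55],"rotation": [0,0,0],"hand": 85},
  ],
)

```text
clock: 18.35
tool_pos: [0.588, -0.1904, 0.2572]
eef_rot: [-2.059, -2.372, 0.0]
ft_force: [0.5, 0.3, -0.1]
grip_width: 0.0848
grip_force: 0.0
```

```bash
python3 -c "
from h import *
go(.435,-.3575,.26,8)"
```

```text
pos [ 0.588  -0.1904  0.2572] yaw 8.1 shift [-143.9 -175.    -2.7] rot [-0.    -0.     0.001] t 18.35
```

drive_tool(
  plan=[
    {"translation": [-20,-25,0],"rotation": [0,0,0],"hand": 85},
    {"translation": [-29,-35,0],"rotation": [0,0,0],"hand": 85},
    {"translation": [-35,-42,0],"rotation": [0,0,0],"hand": 85},
    {"translation": [-35,-43,0],"rotation": [0,0,0],"hand": 85},
    {"translation": [-25,-30,0],"rotation": [0,0,0],"hand": 85},
    {"translation": [0,0,0],"rotation": [0,0,0],"hand": 85},
    {"translation": [0,0,0],"rotation": [0,0,0],"hand": 85},
    {"translation": [0,0,0],"rotation": [0,0,0],"hand": 85},
  ],
)

```text
clock: 19.35
tool_pos: [0.4361, -0.3568, 0.2555]
eef_rot: [2.058, 2.374, 0.0]
ft_force: [0.1, -0.5, 0.0]
grip_width: 0.085
grip_force: 0.0
```

```bash
python3 -c "
from h import *
go(.435,-.3575,.098,8)
im=robot.read_camera('wrist')[:,:,::-1].copy();cv2.imwrite('pics/w4.png',im)
"
```

```text
pos [ 0.4361 -0.3568  0.2555] yaw 8.2 shift [ -0.5  -1.2 157.5] rot [0.    0.    0.003] t 19.35
```

View pics/w4.png

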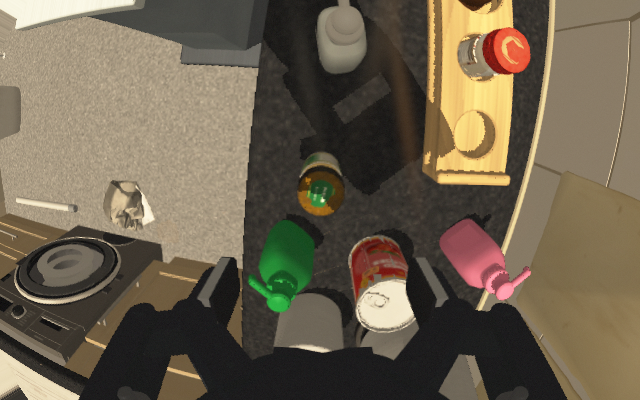

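```bash
python3 -c "
from h import *
print(hit('wrist',(320,191),.105),hit('wrist',(280,298),.143),hit('wrist',(381,302),.11),'n2',hit('wrist',(474,134),.048))
print(hit('wrist',(341,20),.143))"
```

```text
[ 0.43391185 -0.35568842] [ 0.41024262 -0.45083715] [ 0.51511972 -0.46715265] n2 [ 0.59956069 -0.28020897]
[ 0.42942258 -0.21256992]
```

drive_tool(
  plan=[
    {"translation": [0,-1.5,30],"rotation": [0,0,0],"hand": 85},
    {"translation": [0,0,40],"rotation": [0,0,0],"hand": 85},
    {"translation": [0,0,40],"rotation": [0,0,0],"hand": 85},
    {"translation": [0,0,30],"rotation": [0,0,0],"hand": 85},
    {"translation": [0,0,17],"rotation": [0,0,0],"hand": 85},
    {"translation": [0,0,0],"rotation": [0,0,0],"hand": 85},
    {"translation": [0,0,0],"rotation": [0,0,0],"hand": 38},
    {"translation": [0,0,0],"rotation": [0,0,0],"hand": 38},
  ],
)

```text
clock: 20.4
tool_pos: [0.4343, -0.3582, 0.0994]
eef_rot: [2.058, 2.371, -0.0]
ft_force: [-0.1, -0.3, -0.4]
grip_width: 0.0515
grip_force: 0.0
```

drive_tool(
  plan=[
    {"translation": [0,0,0],"rotation": [0,0,0],"hand": 38},
    {"translation": [0,0,0],"rotation": [0,0,0],"hand": 38},
    {"translation": [0,0,0],"rotation": [0,0,0],"hand": 38},
    {"translation": [0,0,-5],"rotation": [0,0,0],"hand": 38},
    {"translation": [0,0,-35],"rotation": [0,0,0],"hand": 38},
    {"translation": [0,0,-55],"rotation": [0,0,0],"hand": 38},
    {"translation": [0,0,-45],"rotation": [0,0,0],"hand": 38},
    {"translation": [0,0,-20],"rotation": [0,0,0],"hand": 38},
  ],
)

```text
clock: 21.4
tool_pos: [0.4342, -0.3582, 0.2615]
eef_rot: [2.057, 2.369, -0.0]
ft_force: [-0.4, 0.3, -0.6]
grip_width: 0.0432
grip_force: 36.0
```

```bash
python3 -c "
from h import *
go(.601,-.280,.24,8)"
```

```text
pos [ 0.4342 -0.3582  0.2615] yaw 8.1 shift [ 54.1 176.1  21.7] rot [0.002 0.003 0.001] t 21.4
```

drive_tool(
  plan=[
    {"translation": [5,16,0],"rotation": [0,0,0],"hand": 38},
    {"translation": [10,32,0],"rotation": [0,0,0],"hand": 38},
    {"translation": [13,44,0],"rotation": [0,0,0],"hand": 38},
    {"translation": [13,42,0],"rotation": [0,0,0],"hand": 38},
    {"translation": [8,27,5],"rotation": [0,0,0],"hand": 38},
    {"translation": [4,15,15],"rotation": [0,0,0],"hand": 38},
    {"translation": [0,0,0],"rotation": [0,0,0],"hand": 38},
    {"translation": [0,0,0],"rotation": [0,0,0],"hand": 38},
  ],
)

```text
clock: 22.4
tool_pos: [0.6, -0.2811, 0.238]
eef_rot: [-2.06, -2.371, 0.001]
ft_force: [0.2, -0.5, -1.5]
grip_width: 0.0429
grip_force: 36.0
```

```bash
python3 -c "
from h import *
go(.601,-.281,.1115,8)"
```

```text
pos [ 0.6    -0.2811  0.238 ] yaw 8.0 shift [-1.000e-01  1.100e+00  1.265e+02] rot [-0.001 -0.     0.001] t 22.4
```

drive_tool(
  plan=[
    {"translation": [0,0.8,20],"rotation": [0,0,0],"hand": 38},
    {"translation": [0,0,30],"rotation": [0,0,0],"hand": 38},
    {"translation": [0,0,20],"rotation": [0,0,0],"hand": 38},
    {"translation": [0,0,15],"rotation": [0,0,0],"hand": 38},
    {"translation": [0,0,15],"rotation": [0,0,0],"hand": 38},
    {"translation": [0,0,12],"rotation": [0,0,0],"hand": 38},
    {"translation": [0,0,8],"rotation": [0,0,0],"hand": 38},
    {"translation": [0,0,2],"rotation": [0,0,0],"hand": 38},
  ],
)

```text
clock: 23.4
tool_pos: [0.6014, -0.2805, 0.1159]
eef_rot: [-2.059, -2.372, 0.0]
ft_force: [0.2, 0.2, -1.3]
grip_width: 0.0434
grip_force: 36.0
```

drive_tool(
  plan=[
    {"translation": [0,0,2],"rotation": [0,0,0],"hand": 38},
    {"translation": [0,0,1],"rotation": [0,0,0],"hand": 38},
    {"translation": [0,0,1],"rotation": [0,0,0],"hand": 38},
    {"translation": [0,0,0.5],"rotation": [0,0,0],"hand": 38},
    {"translation": [0,0,0.5],"rotation": [0,0,0],"hand": 38},
    {"translation": [0,0,0],"rotation": [0,0,0],"hand": 38},
    {"translation": [0,0,0],"rotation": [0,0,0],"hand": 38},
    {"translation": [0,0,0],"rotation": [0,0,0],"hand": 38},
  ],
)

```text
clock: 24.4
tool_pos: [0.6015, -0.2806, 0.1114]
eef_rot: [2.059, 2.372, 0.0]
ft_force: [-1.1, 1.1, 1.8]
grip_width: 0.0433
grip_force: 36.3
```

drive_tool(
  plan=[
    {"translation": [0,0,0],"rotation": [0,0,0],"hand": 85},
    {"translation": [0,0,0],"rotation": [0,0,0],"hand": 85},
    {"translation": [0,0,0],"rotation": [0,0,0],"hand": 85},
    {"translation": [0,0,0],"rotation": [0,0,0],"hand": 85},
    {"translation": [0,0,-10],"rotation": [0,0,0],"hand": 85},
    {"translation": [0,0,-30],"rotation": [0,0,0],"hand": 85},
    {"translation": [0,0,-60],"rotation": [0,0,0],"hand": 85},
    {"translation": [0,0,-60],"rotation": [0,0,0],"hand": 85},
  ],
)

```text
clock: 25.4
tool_pos: [0.6012, -0.2805, 0.2738]
eef_rot: [2.059, 2.372, 0.0]
ft_force: [0.6, -0.1, -0.3]
grip_width: 0.0848
grip_force: 0.0
```

```bash
python3 -c "
from h import *
go(.4295,-.209,.30,8)"
```

```text
pos [ 0.6012 -0.2805  0.2738] yaw 8.1 shift [  94.9 -160.   -26.3] rot [0.    0.    0.001] t 25.4
```

drive_tool(
  plan=[
    {"translation": [12,-20,-6],"rotation": [0,0,0],"hand": 85},
    {"translation": [20,-35,-10],"rotation": [0,0,0],"hand": 85},
    {"translation": [25,-40,-10],"rotation": [0,0,0],"hand": 85},
    {"translation": [22,-40,0],"rotation": [0,0,0],"hand": 85},
    {"translation": [16,-25,0],"rotation": [0,0,0],"hand": 85},
    {"translation": [0,0,0],"rotation": [0,0,0],"hand": 85},
    {"translation": [0,0,0],"rotation": [0,0,0],"hand": 85},
    {"translation": [0,0,0],"rotation": [0,0,0],"hand": 85},
  ],
)

```text
clock: 26.4
tool_pos: [0.4303, -0.2093, 0.2973]
eef_rot: [2.059, 2.372, -0.0]
ft_force: [0.4, 0.0, 0.5]
grip_width: 0.0851
grip_force: 0.0
```

```bash
python3 -c "
from h import *
go(.4295,-.209,.131,8)
c=robot.camera_info('wrist')
im=robot.read_camera('wrist')[:,:,::-1].copy();cv2.imwrite('pics/w5.png',im)
cv2.imwrite('pics/w5c.png',cv2.resize(im[0:280,200:540],(680,560),interpolation=cv2.INTER_CUBIC))
print(c)
"
```

```text
pos [ 0.4303 -0.2093  0.2973] yaw 8.1 shift [  0.4  -0.7 166.3] rot [0.    0.    0.001] t 26.4
{'mtx': array([[309.70691629,   0.        , 322.43581243],
       [  0.        , 309.70691629, 200.03038026],
       [  0.        ,   0.        ,   1.        ]]), 'origin': array([ 0.41885903, -0.12696186,  0.41535092]), 'attitude': array([2.81092698, 0.19679998, 0.03287156])}
```

View pics/w5c.png

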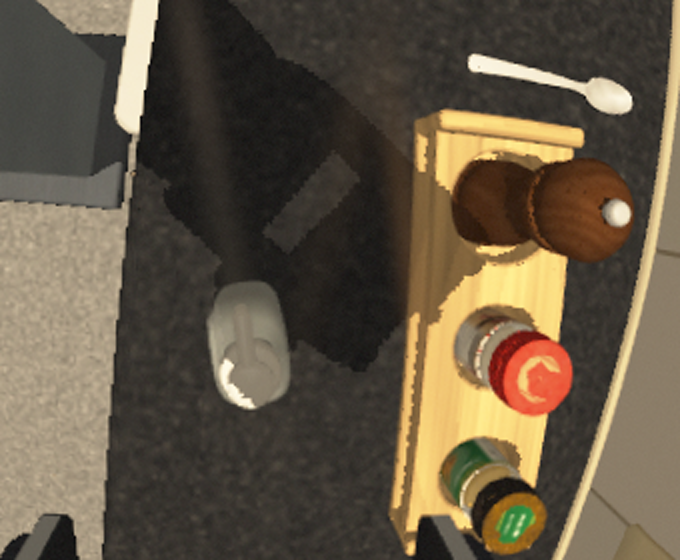

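```bash
python3 -c "
from h import *
h=hit('wrist',(324.5,186),.141);s=hit('wrist',(320,154),.138);print(h,s,'spout yaw',np.degrees(np.arctan2(*(s-h)*[-1,1])))
print('cam yaw',hit('wrist',(324.5,150),.141))"
```

```text
[ 0.43169062 -0.20442376] [ 0.42353229 -0.17593366] spout yaw 15.979421893320039
cam yaw [ 0.42696017 -0.17123268]
```

drive_tool(
  plan=[
    {"translation": [1.5,0,0],"rotation": [0,0,-0.105],"hand": 85},
    {"translation": [0,0,30],"rotation": [0,0,0],"hand": 85},
    {"translation": [0,0,40],"rotation": [0,0,0],"hand": 85},
    {"translation": [0,0,40],"rotation": [0,0,0],"hand": 85},
    {"translation": [0,0,35],"rotation": [0,0,0],"hand": 85},
    {"translation": [0,0,18],"rotation": [0,0,0],"hand": 85},
    {"translation": [0,0,0],"rotation": [0,0,0],"hand": 60},
    {"translation": [0,0,0],"rotation": [0,0,0],"hand": 40},
  ],
)

```text
clock: 27.45
tool_pos: [0.43, -0.2078, 0.1349]
eef_rot: [1.931, 2.477, 0.0]
ft_force: [-0.3, -0.1, 1.2]
grip_width: 0.0511
grip_force: 0.0
```

```bash
python3 -c "
from h import *
go(.4305,-.2078,.134,14)
im=robot.read_camera('wrist')[:,:,::-1].copy()
cv2.imwrite('pics/w6c.png',cv2.resize(im[100:400,200:500],(600,600),interpolation=cv2.INTER_CUBIC))
"
```

```text
pos [ 0.43   -0.2078  0.1349] yaw 14.1 shift [-0.2  0.5  0.9] rot [0.001 0.001 0.002] t 27.45
```

View pics/w6c.png

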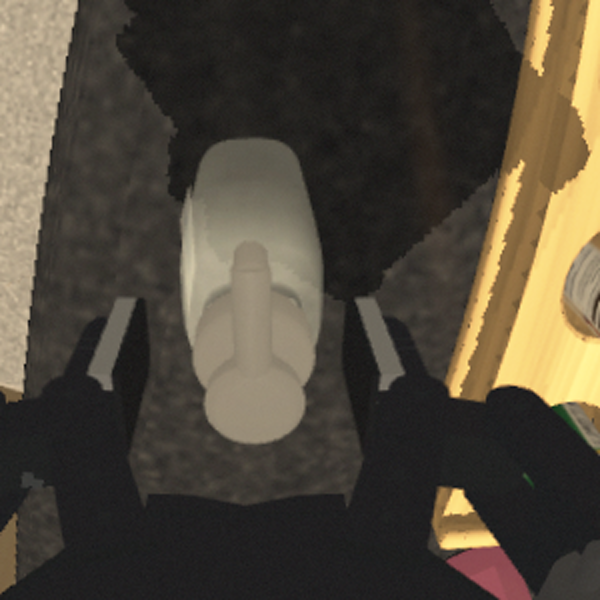

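drive_tool(
  plan=[
    {"translation": [0,0,0],"rotation": [0,0,0],"hand": 22},
    {"translation": [0,0,0],"rotation": [0,0,0],"hand": 22},
    {"translation": [0,0,0],"rotation": [0,0,0],"hand": 22},
    {"translation": [0,0,0],"rotation": [0,0,0],"hand": 22},
    {"translation": [0,0,0],"rotation": [0,0,0],"hand": 22},
    {"translation": [0,0,0],"rotation": [0,0,0],"hand": 22},
    {"translation": [0,0,-5],"rotation": [0,0,0],"hand": 22},
    {"translation": [0,0,-10],"rotation": [0,0,0],"hand": 22},
  ],
  newtons=45,
)

```text
clock: 28.5
tool_pos: [0.4292, -0.2073, 0.1496]
eef_rot: [-1.932, -2.477, 0.0]
ft_force: [0.1, 0.5, -2.7]
grip_width: 0.0285
grip_force: 44.7
```

drive_tool(
  plan=[
    {"translation": [0,0,-20],"rotation": [0,0,0],"hand": 22},
    {"translation": [0,0,-35],"rotation": [0,0,0],"hand": 22},
    {"translation": [0,0,-40],"rotation": [0,0,0],"hand": 22},
    {"translation": [0,0,-40],"rotation": [0,0,0.04],"hand": 22},
    {"translation": [0,0,-35],"rotation": [0,0,0.04],"hand": 22},
    {"translation": [0,0,-20],"rotation": [0,0,0.04],"hand": 22},
    {"translation": [0,0,-10],"rotation": [0,0,0],"hand": 22},
    {"translation": [0,0,0],"rotation": [0,0,0],"hand": 22},
  ],
)

```text
clock: 29.5
tool_pos: [0.4294, -0.2074, 0.3495]
eef_rot: [2.076, 2.357, 0.0]
ft_force: [0.4, 0.3, -2.8]
grip_width: 0.029
grip_force: 44.8
```

```bash
python3 -c "
from h import *
go(.5886,.2231,.345,7.2)"
```

```text
pos [ 0.4294 -0.2074  0.3495] yaw 7.3 shift [406.9 212.4   4.5] rot [0.    0.    0.001] t 29.5
```

drive_tool(
  plan=[
    {"translation": [15,8,0],"rotation": [0,0,0],"hand": 22},
    {"translation": [30,16,0],"rotation": [0,0,0],"hand": 22},
    {"translation": [42,22,0],"rotation": [0,0,0],"hand": 22},
    {"translation": [48,25,0],"rotation": [0,0,0],"hand": 22},
    {"translation": [48,25,0],"rotation": [0,0,0],"hand": 22},
    {"translation": [48,25,0],"rotation": [0,0,0],"hand": 22},
    {"translation": [48,25,0],"rotation": [0,0,0],"hand": 22},
    {"translation": [48,25,0],"rotation": [0,0,0],"hand": 22},
  ],
)

```text
clock: 30.5
tool_pos: [0.5579, 0.1412, 0.3483]
eef_rot: [-2.075, -2.357, 0.002]
ft_force: [0.6, -1.5, -1.2]
grip_width: 0.0285
grip_force: 44.8
```

drive_tool(
  plan=[
    {"translation": [40,21,0],"rotation": [0,0,0],"hand": 22},
    {"translation": [25,13,0],"rotation": [0,0,0],"hand": 22},
    {"translation": [15,7,0],"rotation": [0,0,0],"hand": 22},
    {"translation": [0,0,15],"rotation": [0,0,0],"hand": 22},
    {"translation": [0,0,30],"rotation": [0,0,0],"hand": 22},
    {"translation": [0,0,30],"rotation": [0,0,0],"hand": 22},
    {"translation": [0,0,15],"rotation": [0,0,0],"hand": 22},
    {"translation": [0,0,0],"rotation": [0,0,0],"hand": 22},
  ],
)

```text
clock: 31.5
tool_pos: [0.5882, 0.2222, 0.2584]
eef_rot: [-2.077, -2.356, 0.003]
ft_force: [-0.6, 0.1, -1.9]
grip_width: 0.0288
grip_force: 44.8
```

```bash
python3 -c "
from h import *
go(.5886,.2231,.146,7.2)
im=robot.read_camera('wrist')[:,:,::-1].copy();cv2.imwrite('pics/w7.png',im)
cv2.imwrite('pics/w7c.png',cv2.resize(im[100:400,200:500],(600,600),interpolation=cv2.INTER_CUBIC))
"
```

```text
pos [0.5882 0.2222 0.2584] yaw 7.2 shift [  0.8   0.7 112.4] rot [-0.002  0.    -0.   ] t 31.5
```

View pics/w7c.png

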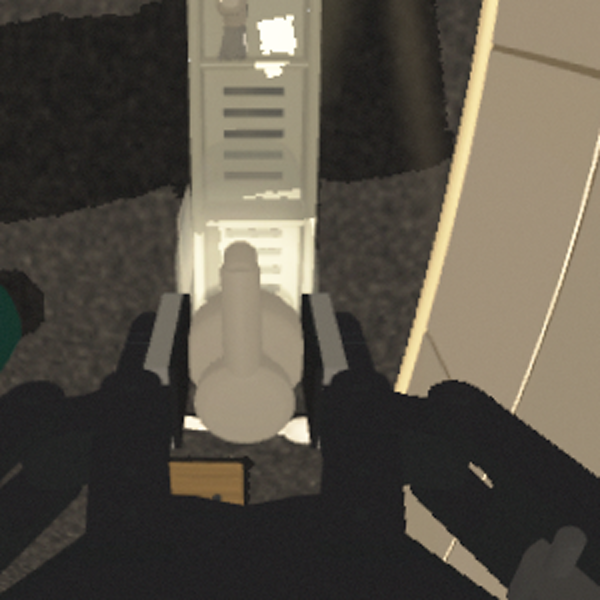

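```bash
python3 -c "
from h import *
P=lambda u,v,z:hit('wrist',(200+u/2,100+v/2),z)
a=P(255,65,.045);b=P(255,212,.045);print(a,b)
for v in(30,100,160,210):
  l,r=P(188,v,.058),P(321,v,.058);print(l,r,(l+r)/2,np.hypot(*(r-l)))
yv=np.array([-.125,.992])
p=(a+b)/2;print('bay+23',p)
"
```

```text
[0.58849349 0.27048359] [0.59920128 0.18763023]
[0.55177699 0.28585201] [0.61935225 0.2944924 ] [0.58556462 0.29017221] 0.06812541331835102
[0.55573118 0.24939134] [0.62470728 0.25812653] [0.59021923 0.25375894] 0.06952701242745368
[0.55903106 0.21704986] [0.62972943 0.22592765] [0.59438025 0.22148875] 0.07125359460468601
[0.561763 0.188801] [0.63431345 0.19784405] [0.59803823 0.19332253] 0.07311185927013523
bay+23 [0.59384739 0.22905691]
```

drive_tool(
  plan=[
    {"translation": [2.9,3.7,0],"rotation": [0,0,0],"hand": 22},
    {"translation": [0,0,20],"rotation": [0,0,0],"hand": 22},
    {"translation": [0,0,25],"rotation": [0,0,0],"hand": 22},
    {"translation": [0,0,15],"rotation": [0,0,0],"hand": 22},
    {"translation": [0,0,15],"rotation": [0,0,0],"hand": 22},
    {"translation": [0,0,15],"rotation": [0,0,0],"hand": 22},
    {"translation": [0,0,10],"rotation": [0,0,0],"hand": 22},
    {"translation": [0,0,5],"rotation": [0,0,0],"hand": 22},
  ],
)

```text
clock: 32.55
tool_pos: [0.5919, 0.2262, 0.1537]
eef_rot: [-2.077, -2.357, 0.001]
ft_force: [-0.2, -0.1, -2.4]
grip_width: 0.0285
grip_force: 44.8
```

drive_tool(
  plan=[
    {"translation": [0,0,2],"rotation": [0,0,0],"hand": 22},
    {"translation": [0,0,1],"rotation": [0,0,0],"hand": 22},
    {"translation": [0,0,1],"rotation": [0,0,0],"hand": 22},
    {"translation": [0,0,0],"rotation": [0,0,0],"hand": 22},
    {"translation": [0,0,0],"rotation": [0,0,0],"hand": 22},
    {"translation": [0,0,0],"rotation": [0,0,0],"hand": 22},
    {"translation": [0,0,0],"rotation": [0,0,0],"hand": 22},
    {"translation": [0,0,0],"rotation": [0,0,0],"hand": 22},
  ],
)

```text
clock: 33.55
tool_pos: [0.5919, 0.2263, 0.1503]
eef_rot: [2.077, 2.357, 0.0]
ft_force: [-1.2, 0.1, -2.8]
grip_width: 0.0287
grip_force: 44.8
```

drive_tool(
  plan=[
    {"translation": [0,0,1],"rotation": [0,0,0],"hand": 22},
    {"translation": [0,0,1],"rotation": [0,0,0],"hand": 22},
    {"translation": [0,0,1],"rotation": [0,0,0],"hand": 22},
    {"translation": [0,0,0.5],"rotation": [0,0,0],"hand": 22},
    {"translation": [0,0,0.5],"rotation": [0,0,0],"hand": 22},
    {"translation": [0,0,0],"rotation": [0,0,0],"hand": 22},
    {"translation": [0,0,0],"rotation": [0,0,0],"hand": 22},
    {"translation": [0,0,0],"rotation": [0,0,0],"hand": 22},
  ],
)

```text
clock: 34.55
tool_pos: [0.5921, 0.2263, 0.1465]
eef_rot: [2.077, 2.357, 0.001]
ft_force: [-0.2, 0.5, 0.2]
grip_width: 0.0283
grip_force: 45.0
```

drive_tool(
  plan=[
    {"translation": [0,0,0.5],"rotation": [0,0,0],"hand": 22},
    {"translation": [0,0,0],"rotation": [0,0,0],"hand": 22},
    {"translation": [0,0,0],"rotation": [0,0,0],"hand": 80},
    {"translation": [0,0,0],"rotation": [0,0,0],"hand": 80},
    {"translation": [0,0,0],"rotation": [0,0,0],"hand": 80},
    {"translation": [0,0,0],"rotation": [0,0,0],"hand": 80},
    {"translation": [0,0,-15],"rotation": [0,0,0],"hand": 80},
    {"translation": [0,0,-40],"rotation": [0,0,0],"hand": 80},
  ],
)

```text
clock: 35.55
tool_pos: [0.5913, 0.226, 0.2007]
eef_rot: [-2.076, -2.356, 0.004]
ft_force: [0.6, 0.3, 0.6]
grip_width: 0.0797
grip_force: 0.0
```

drive_tool(
  plan=[
    {"translation": [0,0,-50],"rotation": [0,0,0],"hand": 80},
    {"translation": [0,0,-60],"rotation": [0,0,0],"hand": 80},
    {"translation": [0,0,-30],"rotation": [0,0,0],"hand": 80},
    {"translation": [0,0,0],"rotation": [0,0,0],"hand": 80},
    {"translation": [0,0,0],"rotation": [0,0,0],"hand": 80},
    {"translation": [0,0,0],"rotation": [0,0,0],"hand": 80},
    {"translation": [0,0,0],"rotation": [0,0,0],"hand": 80},
    {"translation": [0,0,0],"rotation": [0,0,0],"hand": 80},
  ],
)

```text
clock: 36.55
tool_pos: [0.5919, 0.2263, 0.3404]
eef_rot: [-2.077, -2.357, 0.001]
ft_force: [-0.6, -0.0, -0.2]
grip_width: 0.0797
grip_force: 0.0
```

```bash
python3 -c "
from h import *
go(.422,.070,.34,7.2)"
```

```text
pos [0.5919 0.2263 0.3404] yaw 7.2 shift [-133.7 -188.2    0.5] rot [-0.001  0.     0.   ] t 36.55
```

drive_tool(
  plan=[
    {"translation": [-20,-28,0],"rotation": [0,0,0],"hand": 80},
    {"translation": [-30,-42,0],"rotation": [0,0,0],"hand": 80},
    {"translation": [-35,-50,0],"rotation": [0,0,0],"hand": 80},
    {"translation": [-30,-43,0],"rotation": [0,0,0],"hand": 80},
    {"translation": [-18.7,-25.2,0],"rotation": [0,0,0],"hand": 80},
    {"translation": [0,0,0],"rotation": [0,0,0],"hand": 80},
    {"translation": [0,0,0],"rotation": [0,0,0],"hand": 80},
    {"translation": [0,0,0],"rotation": [0,0,0],"hand": 80},
  ],
)

```text
clock: 37.55
tool_pos: [0.4226, 0.0704, 0.3406]
eef_rot: [-2.076, -2.357, 0.0]
ft_force: [-0.2, 0.5, 0.5]
grip_width: 0.0803
grip_force: 0.0
```

```bash
python3 -c "
from h import *
go(.422,.070,.34,7.2)
im=robot.read_camera('wrist')[:,:,::-1].copy();cv2.imwrite('pics/w8.png',im)
cv2.imwrite('pics/w8c.png',cv2.resize(im[0:300,200:540],(680,600),interpolation=cv2.INTER_CUBIC))
H=cv2.cvtColor(im,cv2.COLOR_BGR2HSV)
n,l,st,c=cv2.connectedComponentsWithStats(cv2.inRange(H,(0,170,90),(6,255,255)))
for i in range(1,n):
  if st[i,4]>80: print(c[i],st[i],hit('wrist',c[i],.18))
"
```

```text
pos [0.4226 0.0704 0.3406] yaw 7.3 shift [-0.4 -0.6  0.6] rot [-0.    -0.     0.001] t 37.55
[321.84169279 184.01880878] [308 170  28  29 638] [0.42145512 0.07554963]
[397.61971831 340.96244131] [390 332  19  23 213] [ 0.54085146 -0.11319806]
```

View pics/w8c.png

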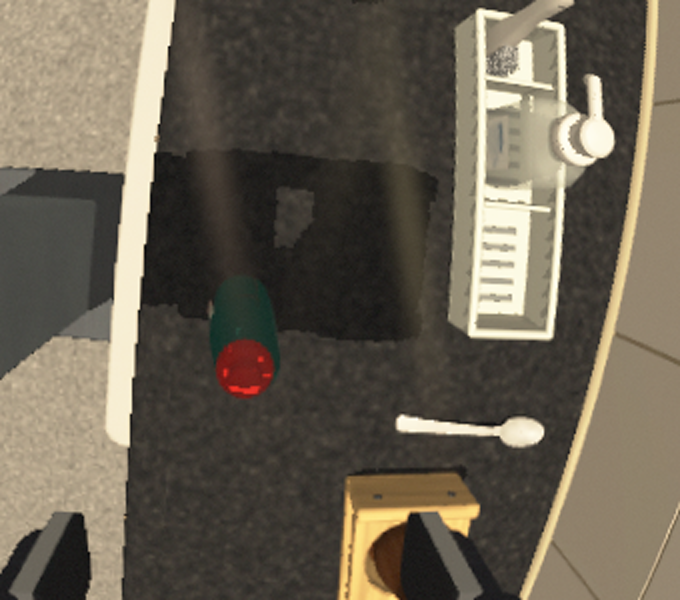

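drive_tool(
  plan=[
    {"translation": [2,0,20],"rotation": [0,0,0],"hand": 80},
    {"translation": [0,0,35],"rotation": [0,0,0],"hand": 80},
    {"translation": [0,0,35],"rotation": [0,0,0],"hand": 80},
    {"translation": [0,0,35],"rotation": [0,0,0],"hand": 80},
    {"translation": [0,0,25],"rotation": [0,0,0],"hand": 80},
    {"translation": [0,0,10],"rotation": [0,0,0],"hand": 60},
    {"translation": [0,0,0],"rotation": [0,0,0],"hand": 50},
    {"translation": [0,0,0],"rotation": [0,0,0],"hand": 50},
  ],
)

```text
clock: 38.6
tool_pos: [0.4224, 0.0721, 0.1816]
eef_rot: [2.076, 2.356, 0.002]
ft_force: [-0.4, 0.1, 0.2]
grip_width: 0.0499
grip_force: 0.0
```

```bash
python3 -c "
from h import *
go(.422,.0722,.18,7.2)
im=robot.read_camera('wrist')[:,:,::-1].copy();cv2.imwrite('pics/w9.png',im)
cv2.imwrite('pics/w9c.png',np.clip(cv2.resize(im[80:380,200:500],(600,600),interpolation=cv2.INTER_CUBIC)*1.8,0,255).astype(np.uint8))
"
```

```text
pos [0.4224 0.0721 0.1816] yaw 7.2 shift [ 0.2 -0.3  1.6] rot [0.001 0.    0.001] t 38.6
```

View pics/w9c.png

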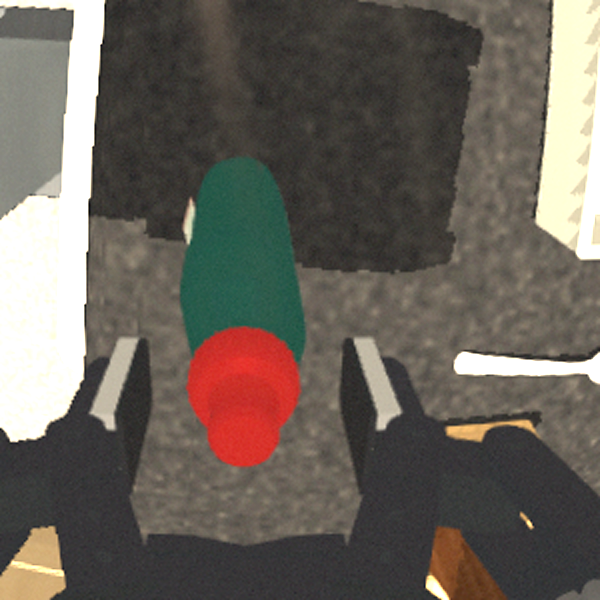

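drive_tool(
  plan=[
    {"translation": [0,0,2],"rotation": [0,0,0],"hand": 18},
    {"translation": [0,0,0],"rotation": [0,0,0],"hand": 18},
    {"translation": [0,0,0],"rotation": [0,0,0],"hand": 18},
    {"translation": [0,0,0],"rotation": [0,0,0],"hand": 18},
    {"translation": [0,0,0],"rotation": [0,0,0],"hand": 18},
    {"translation": [0,0,0],"rotation": [0,0,0],"hand": 18},
    {"translation": [0,0,-4],"rotation": [0,0,0],"hand": 18},
    {"translation": [0,0,-8],"rotation": [0,0,0],"hand": 18},
  ],
  newtons=70,
)

```text
clock: 39.65
tool_pos: [0.4215, 0.0719, 0.1909]
eef_rot: [-2.077, -2.356, 0.001]
ft_force: [-0.2, -0.0, -3.7]
grip_width: 0.0239
grip_force: 68.9
```

drive_tool(
  plan=[
    {"translation": [0,0,-15],"rotation": [0,0,0],"hand": 18},
    {"translation": [0,0,-25],"rotation": [0,0,0],"hand": 18},
    {"translation": [0,0,-30],"rotation": [0,0,0],"hand": 18},
    {"translation": [0,0,-25],"rotation": [0,0,0],"hand": 18},
    {"translation": [0,0,-15],"rotation": [0,0,0],"hand": 18},
    {"translation": [0,0,-10],"rotation": [0,0,0],"hand": 18},
    {"translation": [0,0,0],"rotation": [0,0,0],"hand": 18},
    {"translation": [0,0,0],"rotation": [0,0,0],"hand": 18},
  ],
)

```text
clock: 40.65
tool_pos: [0.4215, 0.0719, 0.31]
eef_rot: [-2.077, -2.356, 0.002]
ft_force: [0.2, -0.4, -3.5]
grip_width: 0.0238
grip_force: 69.1
```

```bash
python3 -c "
from h import *
go(.602,.136,.31,7.2)"
```

```text
pos [0.4215 0.0719 0.31  ] yaw 7.2 shift [ 40.9 187.1  -0.2] rot [-0.001 -0.     0.   ] t 40.65
```

drive_tool(
  plan=[
    {"translation": [3,15,0],"rotation": [0,0,0],"hand": 18},
    {"translation": [7,32,0],"rotation": [0,0,0],"hand": 18},
    {"translation": [10,45,0],"rotation": [0,0,0],"hand": 18},
    {"translation": [10,45,0],"rotation": [0,0,0],"hand": 18},
    {"translation": [7,32,0],"rotation": [0,0,0],"hand": 18},
    {"translation": [4,18,0],"rotation": [0,0,0],"hand": 18},
    {"translation": [0,0,0],"rotation": [0,0,0.1],"hand": 18},
    {"translation": [0,0,0],"rotation": [0,0,0.1],"hand": 18},
  ],
)

```text
clock: 41.65
tool_pos: [0.603, 0.1366, 0.3094]
eef_rot: [-2.305, -2.134, 0.002]
ft_force: [0.2, 0.4, -2.7]
grip_width: 0.0242
grip_force: 69.3
```

drive_tool(
  plan=[
    {"translation": [0,0,15],"rotation": [0,0,0],"hand": 18},
    {"translation": [0,0,15],"rotation": [0,0,0],"hand": 18},
    {"translation": [0,0,5],"rotation": [0,0,0],"hand": 18},
    {"translation": [0,0,0],"rotation": [0,0,0],"hand": 18},
    {"translation": [0,0,0],"rotation": [0,0,0],"hand": 18},
    {"translation": [0,0,0],"rotation": [0,0,0],"hand": 18},
    {"translation": [0,0,0],"rotation": [0,0,0],"hand": 18},
    {"translation": [0,0,0],"rotation": [0,0,0],"hand": 18},
  ],
)

```text
clock: 42.65
tool_pos: [0.6022, 0.1361, 0.2759]
eef_rot: [2.302, 2.138, 0.0]
ft_force: [0.5, -0.2, -2.7]
grip_width: 0.0244
grip_force: 69.3
```

```bash
python3 -c "
from h import *
go(.602,.136,.192,-4.2)
im=robot.read_camera('wrist')[:,:,::-1].copy()
t=robot.read_camera('top')[:,:,::-1];s=robot.read_camera('scene')[:,:,::-1]
a=cv2.resize(im[60:360,200:440],(400,500))
b=cv2.resize(s[125:225,175:300],(400,320),interpolation=cv2.INTER_CUBIC);d=cv2.resize(t[135:190,185:305],(400,180),interpolation=cv2.INTER_CUBIC)
cv2.imwrite('pics/w10.png',np.clip(np.hstack([a,np.vstack([b,d])])*1.4,0,255).astype(np.uint8))
"
```

```text
pos [0.6022 0.1361 0.2759] yaw -4.2 shift [-0.1 -0.2 83.9] rot [ 0.    -0.    -0.001] t 42.65
```

View pics/w10.png

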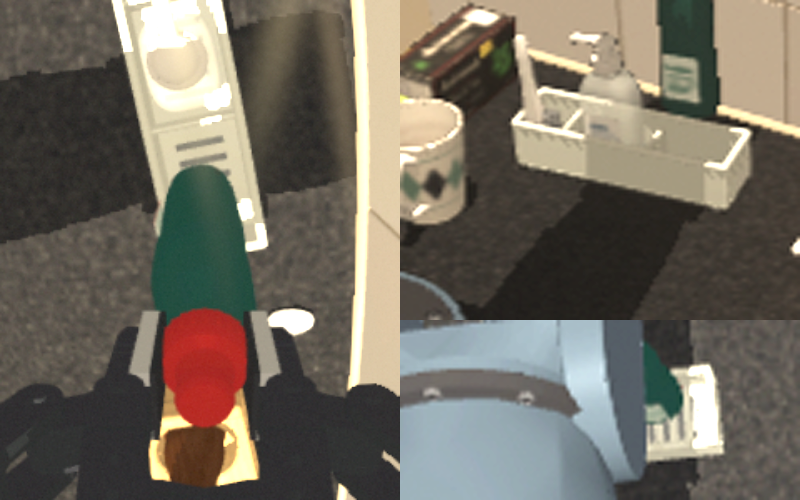

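drive_tool(
  plan=[
    {"translation": [0,0,15],"rotation": [0,0,0],"hand": 18},
    {"translation": [0,0,15],"rotation": [0,0,0],"hand": 18},
    {"translation": [0,0,12],"rotation": [0,0,0],"hand": 18},
    {"translation": [0,0,12],"rotation": [0,0,0],"hand": 18},
    {"translation": [0,0,10],"rotation": [0,0,0],"hand": 18},
    {"translation": [0,0,8],"rotation": [0,0,0],"hand": 18},
    {"translation": [0,0,5],"rotation": [0,0,0],"hand": 18},
    {"translation": [0,0,1],"rotation": [0,0,0],"hand": 18},
  ],
)

```text
clock: 43.8
tool_pos: [0.6021, 0.1361, 0.1976]
eef_rot: [-2.302, -2.138, 0.0]
ft_force: [0.3, 0.4, -3.4]
grip_width: 0.0238
grip_force: 69.4
```

drive_tool(
  plan=[
    {"translation": [0,0,2],"rotation": [0,0,0],"hand": 18},
    {"translation": [0,0,1],"rotation": [0,0,0],"hand": 18},
    {"translation": [0,0,1],"rotation": [0,0,0],"hand": 18},
    {"translation": [0,0,0],"rotation": [0,0,0],"hand": 18},
    {"translation": [0,0,0],"rotation": [0,0,0],"hand": 18},
    {"translation": [0,0,0],"rotation": [0,0,0],"hand": 18},
    {"translation": [0,0,0],"rotation": [0,0,0],"hand": 18},
    {"translation": [0,0,0],"rotation": [0,0,0],"hand": 18},
  ],
)

```text
clock: 44.8
tool_pos: [0.6022, 0.1361, 0.1938]
eef_rot: [2.302, 2.138, 0.0]
ft_force: [0.4, -0.5, -3.2]
grip_width: 0.0241
grip_force: 69.4
```

drive_tool(
  plan=[
    {"translation": [0,0,1],"rotation": [0,0,0],"hand": 18},
    {"translation": [0,0,1],"rotation": [0,0,0],"hand": 18},
    {"translation": [0,0,1],"rotation": [0,0,0],"hand": 18},
    {"translation": [0,0,0.5],"rotation": [0,0,0],"hand": 18},
    {"translation": [0,0,0],"rotation": [0,0,0],"hand": 18},
    {"translation": [0,0,0],"rotation": [0,0,0],"hand": 18},
    {"translation": [0,0,0],"rotation": [0,0,0],"hand": 18},
    {"translation": [0,0,0],"rotation": [0,0,0],"hand": 18},
  ],
)

```text
clock: 45.8
tool_pos: [0.6023, 0.1362, 0.1905]
eef_rot: [2.302, 2.138, 0.001]
ft_force: [-0.5, -0.6, 1.4]
grip_width: 0.0243
grip_force: 69.8
```

drive_tool(
  plan=[
    {"translation": [0,0,0.4],"rotation": [0,0,0],"hand": 18},
    {"translation": [0,0,0],"rotation": [0,0,0],"hand": 80},
    {"translation": [0,0,0],"rotation": [0,0,0],"hand": 80},
    {"translation": [0,0,0],"rotation": [0,0,0],"hand": 80},
    {"translation": [0,0,0],"rotation": [0,0,0],"hand": 80},
    {"translation": [0,0,-15],"rotation": [0,0,0],"hand": 80},
    {"translation": [0,0,-40],"rotation": [0,0,0],"hand": 80},
    {"translation": [0,0,-55],"rotation": [0,0,0],"hand": 80},
  ],
)

```text
clock: 46.8
tool_pos: [0.6017, 0.136, 0.3013]
eef_rot: [-2.302, -2.137, 0.002]
ft_force: [0.7, 0.4, 0.5]
grip_width: 0.08
grip_force: 0.0
```

drive_tool(
  plan=[
    {"translation": [0,0,-40],"rotation": [0,0,0],"hand": 80},
    {"translation": [0,-30,0],"rotation": [0,0,0],"hand": 80},
    {"translation": [0,-50,0],"rotation": [0,0,0],"hand": 80},
    {"translation": [0,-50,0],"rotation": [0,0,0],"hand": 80},
    {"translation": [0,-50,0],"rotation": [0,0,0],"hand": 80},
    {"translation": [0,-30,0],"rotation": [0,0,0],"hand": 80},
    {"translation": [0,0,0],"rotation": [0,0,0],"hand": 80},
    {"translation": [0,0,0],"rotation": [0,0,0],"hand": 80},
  ],
)

```text
clock: 47.8
tool_pos: [0.3934, 0.1517, 0.3407]
eef_rot: [2.302, 2.137, 0.002]
ft_force: [0.3, -0.7, -0.6]
grip_width: 0.0799
grip_force: 0.0
```

```bash
python3 -c "
from h import *
t=robot.read_camera('top')[:,:,::-1];s=robot.read_camera('scene')[:,:,::-1]
a=cv2.resize(s[120:280,140:500],(800,356),interpolation=cv2.INTER_CUBIC);d=cv2.resize(t[130:230,140:480],(800,235),interpolation=cv2.INTER_CUBIC)
cv2.imwrite('pics/f.png',np.clip(np.vstack([a,d])*1.3,0,255).astype(np.uint8))
"
```

```text
(no output)
```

View pics/f.png

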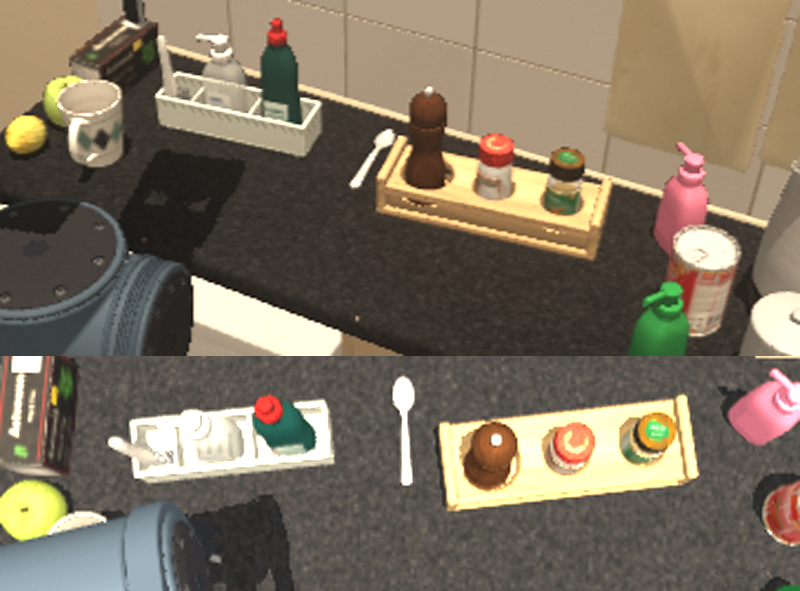

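```bash
python3 -c "
from workcell import robot
print(robot.job_done())"
```

```text
the job is handed in; nothing more can be done
None
```

The mill and both spice jars are in the rack and both soap bottles are in the caddy. Everything was standing upright in the last picture, at about 48 s on the clock, and the job is handed in.

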